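# Register a wax blank in the corner pocket of an engraving jig

### The job

The little green carving-wax blank lies loose on the aluminium jig plate. Without picking it up, use the fingertips to push it over until it lies flat against the dark steel rail at the far side of the plate, before it gets to the pocket; then, keeping it against the rail, slide it along into the brass-walled corner pocket until it sits fully home, flat against both the rail and the end stop. Take the fingers off, and leave everything else on the bench where it is.

Things in the scene. Friction and masses are not known exactly. Their poses are not given: they have to be found in the camera images.
- jig: registration jig screwed to the bench: polished aluminium plate 84 (x) x 160 (y) x 6 mm thick. Origin: centre of its underside, on the bench top. z up; x across the plate to the rail (away from the robot, turned by up to 0.3 rad); y along the rail to the pocket (robot's left). All its walls stand 6 mm above the plate (tops at z = 12 mm). Wax slides easily on it (friction about 0.3)
- rail_face (a point): middle of the guiding face of the dark steel rail, at the plate's top: jig x = +30, y = 0, z = +6 mm. The rail is 10 mm wide, 6 mm high, and runs along the whole far edge of the plate. Axes as the jig's
- lip_nose (a point): rounded nose of the brass lip that walls the pocket's near side, at the plate's top: jig x = -2, y = +40 mm. The lip is 8 mm wide (jig x -6 to +2), 6 mm high and runs from here to the end stop. The pocket between lip and rail is 28 mm wide and open only towards -y
- pocket (a point): where the middle of the blank's underside lies when fully home: jig x = +18, y = +50, z = +6 mm (plate top). The brass end stop's guiding face is 16 mm further along y (jig y = +66 mm); it is 10 mm thick, 6 mm high. Axes as the jig's
- blank_center (a point): centre (half-way up) of the green wax blank, a plain slab 24 (its x) x 32 (its y) x 10 mm high, 20 to 42 g, flat on the plate: centre 11 mm, top 16 mm above the bench, 4 mm above the walls. Starts with this centre 42 to 52 mm from the rail face and 65 to 102 mm short of home along it, turned up to 0.5 rad. Against the rail, long side along it, its centre is 12 mm from the face
- blank: the same green blank; origin at the centre of its underside
- graver: bystander: graver with a white handle, 88 mm long, 15 mm high, lying beside the right end of the jig, 28 to 35 mm beyond the plate's end to its middle line; origin under its middle
- flux_pot: bystander: small pot with white lid, 45 mm across, 25 mm high, at the left end of the jig, its centre 32 to 38 mm beyond the plate's end; origin under its middle
- dark_tin: bystander: dark tin 58x87x30 mm, behind and left; origin under its middle
- red_pliers: bystander: pliers with red grips, 102 mm long, 12 mm high, behind the jig; origin under the middle
- g_clamp: bystander: small black G-clamp lying flat, 64x62x12 mm, behind and right; origin under its middle
- brush: bystander: bench brush with wooden handle, 202 mm long, 23 mm high, behind the jig; origin under its middle
Things that resemble listed ones, but are neither listed nor needed, are in the scene too. There is more than one size of the blank; the job needs the smallest.

How it is judged:
By the outcome, as a careful person would: the job done as asked, in the order asked, and still so for the second after the job is handed in, with the robot touching nothing.
It also fails if it takes over 48 s, if anything falls off the work surface, if the arm or the gripper's body presses on something with over 40 N, if the wrist force passes 120 N, or if a joint passes its speed limit or range.

### The arm

A 7-joint arm with a two-finger parallel gripper is mounted at the origin on a cart in front of the work surface, level with it; the furniture and walls round the work are solid. World frame = base frame: x ahead of the robot, y to its left, z up, the work surface at z = 0. Lengths are in m, angles in rad, forces in N, time in s.
With the tool pointing down it reaches from about 0.4 to 0.9 m from the base axis. Payload 5.6 kg.
Tool frame: the origin (TCP) lies on the centre line of the jaws, within the pads' length; the fingertips stand 11 mm ahead of it and the grasp point (between the pads) lies 8 mm behind it (arm.tip_reach is the distance from the TCP to the fingertips, in m); y points along the fingers, z is the direction in which the jaws open and shut, and the axes are right-handed (so a half turn about y gives the same grasp; the last joint's range is limited). The gripper opens to 92 mm and grips with 3 to 60 N. Pads are 20 mm wide; open, the fingers measure 128 mm over their backs; the gripper's body (75 mm by 189 mm) begins 69 mm behind the grasp point.
Start: joints at [-1.39, 0.468, -0.012, 1.603, 0.006, 1.071, -0.056], TCP at [0.144, 0.634, 0.226] pointing down, gripper open.
Joint ranges: [-2.53, 2.53], [-0.31, 2.02], [-1.57, 1.55], [0.28, 2.44], [-1.29, 4.43], [0.15, 1.84], [-2.92, 2.92]. Speed limits (rad/s): [2.57, 2.57, 3.14, 3.14, 3.14, 3.14, 3.14].

### API

Orientations are given as a 3x3 rotation matrix whose columns are the frame's x, y, z axes.
In Python, from cell import arm gives the robot as it stands.
- The arm moves only by the tool carry_out, never from a script. Its argument "targets" is a list of rows, each a list of 7 numbers: the shift along the tool's x, y, z in cm, then the turn, a rotation vector about the tool's x, y, z in degrees, then the finger opening in cm, from 0 to 9.19. A call has 1 to 10 rows; each row is the pose to reach, as a shift and turn from the pose measured when the call began, along the tool's axes at that moment; what a row does not reach only later rows make up. A row lasts 1/8 s, in which the tool goes at most 62.5 mm and 10.7 degrees, less where a joint would pass 70% of its speed; a pose out of reach is approached as far as the arm can. A call with a gripper value outside its range is refused whole. The fingers move at their own pace and stop on an object; the grip force is fixed at half the most. Time passes only in rows, so rows that repeat a pose let the fingers close. It gives the time, the measured TCP pose, the force and the opening at its end, in the units of the state.
- arm.read_state(): the state, without advancing time (a new reading comes with each control period).
- arm.grab_frame(name): name is "scene" or "top"; returns (picture, depth): 400x640x3 uint8, red, green, blue; 400x640 float32, m along the optical axis (not along the pixel's ray), 0 where there is no reading.
- arm.camera_model(name): a dict with "mtx" (3x3 intrinsics, pixels), "D" ([k1, k2, p1, p2, k3] as OpenCV has them; the pictures are not rectified), "view" (4x4, takes a point from world to camera coordinates). Camera axes: x right, y down, z forward; pixel columns grow to the right and rows downward; lengths in m; the calibration is good to about 2 mm. A picture is of the moment at which its call begins. camera_model takes no time and is no camera call.
- arm.job_done(): hands the job in, once; it reports no verdict.
The state is a dict: "clock": time; "joint_positions": joint angles; "joint_velocities": joint speeds; "joint_torque": joint torques, N m; "tool_pos": TCP position; "eef_rot": TCP orientation; "ft_force": force on the tool from outside, world axes, zero at the start; "moment": the same for the moment, N m; "gripper_width": finger opening in m.
Only numpy, scipy, OpenCV 4.12 (cv2) and the standard library are available. Lean on these libraries where they do the work, as an engineer would, in place of code of your own. Each camera call takes 0.05 s, during which the arm holds its last target.

## Working session

There is one attempt and no reset: what is moved stays moved. The work goes in short steps, Python scripts to look and compute and a tool call to move; the robot and the scene stay as the last step left them, time stands still between calls to the robot, and variables do not carry over. Pictures are saved under pics/ and viewed, and the job is handed in when it is done.

Besides the shell and the picture viewer there is one more tool, called after ">>>" by a JSON object that holds its "fn" and its "kwargs". carry_out: Moves the arm, as the interface text tells. Its arguments: {"type":"object","properties":{"targets":{"type":"array"}},"required":["targets"]}

```bash
ls; mkdir -p pics; python3 - <<'E'
from cell import arm
import cv2,numpy as np
s=arm.read_state();print(s['clock'],s['tool_pos'],s['eef_rot'],s['gripper_width'])
for n in('scene','top'):
    p,d=arm.grab_frame(n);cv2.imwrite(f'pics/{n}0.png',p[:,:,::-1]);np.savez(f'{n}0.npz',p=p,d=d);m=arm.camera_model(n);print(n,m)
E
```

```text
pics
0.0 [0.14418588 0.63322204 0.22464456] [[ 9.75049034e-01 -2.65683116e-04  2.21989436e-01]
 [-2.21989556e-01 -1.76271798e-03  9.75047450e-01]
 [ 1.32251125e-04 -9.99998411e-01 -1.77771534e-03]] 0.0920005889379488
scene {'mtx': array([[361.27523591,   0.        , 320.4443676 ],
       [  0.        , 361.27523591, 197.10309725],
       [  0.        ,   0.        ,   1.        ]]), 'D': array([0.01934802, 0.        , 0.        , 0.        , 0.        ]), 'view': array([[ 4.56847830e-01, -8.89544366e-01,  9.38824453e-04,
        -1.51222298e-01],
       [-6.57805893e-01, -3.38542811e-01, -6.72815110e-01,
         4.83026591e-01],
       [ 5.98816723e-01,  3.06756559e-01, -7.39810075e-01,
         4.96401926e-01],
       [ 0.00000000e+00,  0.00000000e+00,  0.00000000e+00,
         1.00000000e+00]])}
top {'mtx': array([[446.47250631,   0.        , 314.46640141],
       [  0.        , 446.47250631, 204.23967103],
       [  0.        ,   0.        ,   1.        ]]), 'D': array([-0.07874415,  0.        ,  0.        ,  0.        ,  0.        ]), 'view': array([[-1.00599722e-03, -9.99998916e-01,  1.07481993e-03,
         1.79982194e-01],
       [-9.89079629e-01,  8.36605591e-04, -1.47379737e-01,
         5.97906255e-01],
       [ 1.47378678e-01, -1.21134610e-03, -9.89079399e-01,
         9.90911421e-01],
       [ 0.00000000e+00,  0.00000000e+00,  0.00000000e+00,
         1.00000000e+00]])}
```

View pics/top0.png

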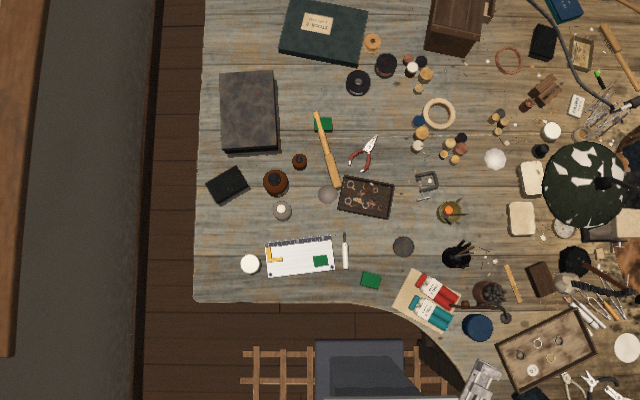

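View pics/scene0.png

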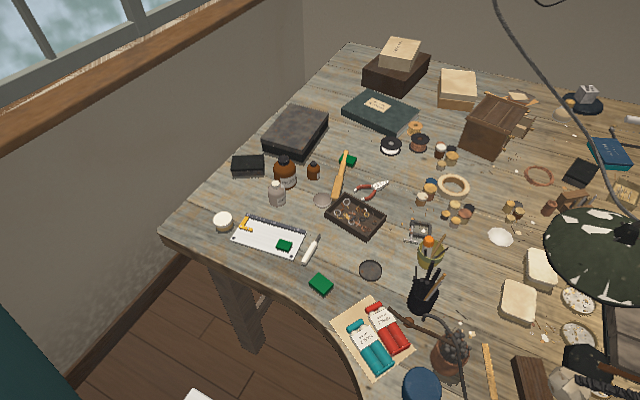

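The top view shows three green candidates: one on the jig plate (320,261), one loose on the bench (371,281) and one behind the brush (323,124). I pick the one on the plate, and will check its size in a close crop.

```bash
cat > h.py <<'E'
import numpy as np,cv2
from cell import arm
def ray(n,uv,z):
    m=arm.camera_model(n);uv=np.asarray(uv,float).reshape(-1,1,2)
    q=cv2.undistortPoints(uv,m['mtx'],m['D'])[:,0]
    V=m['view'];R=V[:3,:3];c=-R.T@V[:3,3]
    d=np.c_[q,np.ones(len(q))]@R
    return c+d*((z-c[2])/d[:,2])[:,None]
def proj(n,P):
    m=arm.camera_model(n);V=m['view']
    return cv2.projectPoints(np.asarray(P,float).reshape(-1,1,3),cv2.Rodrigues(V[:3,:3])[0],V[:3,3],m['mtx'],m['D'])[0][:,0]
def grid(n,p,lo,hi,z,s=0.0004):
    # rectified orthophoto at height z : rows = -x, cols = -y
    xs=np.arange(hi[0],lo[0],-s);ys=np.arange(hi[1],lo[1],-s)
    X,Y=np.meshgrid(xs,ys,indexing='ij')
    uv=proj(n,np.stack([X,Y,0*X+z],-1).reshape(-1,3)).reshape(X.shape+(2,)).astype(np.float32)
    return cv2.remap(p,uv[...,0],uv[...,1],cv2.INTER_CUBIC)
E
python3 - <<'E'
from h import *
p=np.load('top0.npz')['p']
c=p[225:295,230:390];cv2.imwrite('pics/crop0.png',cv2.resize(c,None,fx=5,fy=5,interpolation=cv2.INTER_CUBIC)[:,:,::-1])
hsv=cv2.cvtColor(p,cv2.COLOR_RGB2HSV)
m=cv2.inRange(hsv,(45,120,40),(85,255,255))
n,l,st,ce=cv2.connectedComponentsWithStats(m)
for i in range(1,n):
    if st[i,4]>40:
        print(st[i],ce[i]); k=(l==i).astype(np.uint8)
        w=ray('top',np.argwhere(k)[:,::-1].astype(float),.016)[:,:2]
        r=cv2.minAreaRect((w*1000).astype(np.float32));print(r)
E
```

```text
[320 118  12  12 120] [326.19166667 123.225     ]
((802.6914672851562, 152.05970764160156), (28.21047592163086, 27.01942253112793), 0.007673713378608227)
[313 255  14  11 122] [319.93442623 260.19672131]
((469.7984924316406, 166.8035430908203), (21.668880462646484, 30.235820770263672), 7.027557373046875)
[360 272  21  17 246] [370.15853659 279.82520325]
((423.77862548828125, 49.71567153930664), (42.726287841796875, 30.9239559173584), 75.8176040649414)
```

View pics/crop0.png

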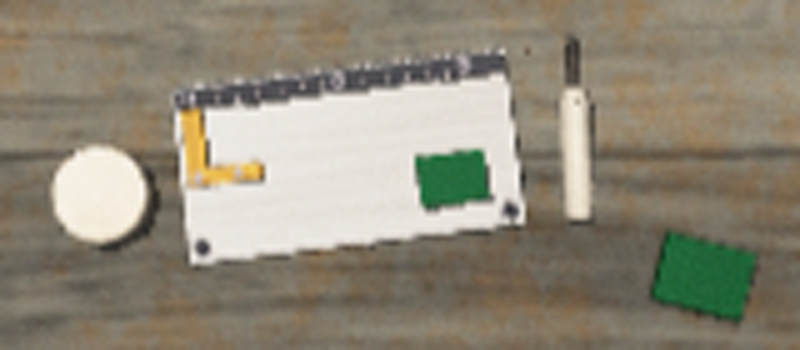

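```bash
cat > fit.py <<'E'
from h import *
from scipy.optimize import minimize
COL=dict(plate=(235,235,235),rail=(65,65,75),brass=(240,170,40),green=(15,105,50))
def T(pose,P):
    x,y,t=pose;c,s=np.cos(t),np.sin(t);P=np.array(P,float)
    return np.c_[x+c*P[:,0]-s*P[:,1],y+s*P[:,0]+c*P[:,1],P[:,2]]
def rect(x0,x1,y0,y1,z):return [(x0,y0,z),(x1,y0,z),(x1,y1,z),(x0,y1,z)]
def box(x0,x1,y0,y1,z0,z1):return rect(x0,x1,y0,y1,z0)+rect(x0,x1,y0,y1,z1)
J=[('plate',box(-.042,.042,-.08,.08,0,.006)),('rail',box(.03,.04,-.08,.08,.006,.012)),('brass',box(-.006,.03,.066,.076,.006,.012)),('brass',box(-.006,.002,.04,.07,.006,.012))]
B=[('green',box(-.012,.012,-.016,.016,.006,.016))]
def render(n,img,org,jp,bp,S=8):
    h,w=img.shape[:2];o=cv2.resize(img,None,fx=S,fy=S,interpolation=cv2.INTER_NEAREST)
    for pose,parts in((jp,J),(bp,B)):
        if pose is None: continue
        for c,b in parts:
            uv=(proj(n,T(pose,b))-org+.5)*S
            hull=cv2.convexHull(uv.astype(np.float32))
            cv2.fillConvexPoly(o,np.round(hull*16).astype(np.int32),COL[c],shift=4)
    return cv2.resize(o,(w,h),interpolation=cv2.INTER_AREA)
def fit(n,p,jp,bp,fixj=False,bg=(105,98,85)):
    uv=proj(n,T(jp,box(-.042,.042,-.08,.08,0,.016)));a=uv.min(0).astype(int)-6;b=uv.max(0).astype(int)+6
    crop=p[a[1]:b[1],a[0]:b[0]].astype(np.float32);base=np.full(crop.shape,bg,np.uint8)
    def cost(v):
        q=np.array(v)*1e-3; j=jp if fixj else np.array(jp)+q[:3]*[1,1,5]; bb=np.array(bp)+q[-3:]*[1,1,20]
        r=render(n,base,a,j,bb).astype(np.float32);return np.minimum(abs(r-crop),90).mean()
    k=3 if fixj else 6; best=None
    x0=np.zeros(k)
    for sc in(4,2,1):
        sim=np.vstack([x0]+[x0+sc*e for e in np.eye(k)])
        r=minimize(cost,x0,method='Nelder-Mead',options=dict(initial_simplex=sim,xatol=.02,fatol=1e-3,maxfev=900));x0=r.x
    q=x0*1e-3
    j=np.array(jp) if fixj else np.array(jp)+q[:3]*[1,1,5]
    return j,np.array(bp)+q[-3:]*[1,1,20],r.fun,a,b
def rel(j,b):
    c,s=np.cos(j[2]),np.sin(j[2]);d=b[:2]-j[:2]
    return np.r_[c*d[0]+s*d[1],-s*d[0]+c*d[1],b[2]-j[2]]
E
python3 - <<'E'
from fit import *
jc=ray('top',[(265,243.6),(331,235.4)],.012)[:,:2];kc=ray('top',[(334.8,269.4),(268.4,278)],.006)[:,:2]
c=(jc.sum(0)+kc.sum(0))/4;d=jc[0]-jc[1];th=np.arctan2(-d[0],d[1]);print(jc,kc,c,th)
for n in('top','scene'):
    p=np.load(n+'0.npz')['p']
    j,b,f,a,bb=fit(n,p,[*c,th],[.468,.166,.12]);print(n,j.round(4),b.round(4),f,(rel(j,b)*[1000,1000,1]).round(3))
    o=render(n,p,np.array([0,0]),j,b)
    v=np.vstack([p[a[1]:bb[1],a[0]:bb[0]],o[a[1]:bb[1],a[0]:bb[0]]])
    cv2.imwrite(f'pics/fit_{n}.png',cv2.resize(v,None,fx=4.5,fy=4.5,interpolation=cv2.INTER_NEAREST)[:,:,::-1]);print(v.shape)
E
```

```text
[[0.50890451 0.29641044]
 [0.5282362  0.14031241]] [[0.44837152 0.13158833]
 [0.42832242 0.2879897 ]] [0.47845866 0.21407522] 0.12321590000546334
top [0.4811 0.2159 0.1253] [0.4696 0.1666 0.1494] 18.818098068237305 [-1.7550e+01 -4.7462e+01  2.4000e-02]
(112, 84, 3)Traceback (most recent call last):
  File "<stdin>", line 6, in <module>
  File "fit.py", line 30, in fit
    r=minimize(cost,x0,method='Nelder-Mead',options=dict(initial_simplex=sim,xatol=.02,fatol=1e-3,maxfev=900));x0=r.x
    res = _minimize_neldermead(fun, x0, args, callback, bounds=bounds,
                               **options)
    fxr = func(xr)
    fx = function(np.copy(x), *(wrapper_args + args))
  File "fit.py", line 25, in cost
    r=render(n,base,a,j,bb).astype(np.float32);return np.minimum(abs(r-crop),90).mean()
      ~~~~~~^^^^^^^^^^^^^^^
  File "fit.py", line 16, in render
    uv=(proj(n,T(pose,b))-org+.5)*S
        ~~~~^^^^^^^^^^^^^
  File "h.py", line 10, in proj
    m=arm.camera_model(n);V=m['view']
ValueError: time passes only in moves, steps and waits
```

```bash
python3 - <<'E'
s=open('h.py').read()
s=s.replace("arm.camera_model(n)","CM(n)").replace("def ray","""import os,pickle
_c={}
def CM(n):
    if n not in _c:
        f=f'cam_{n}.pkl'
        if not os.path.exists(f): pickle.dump(arm.camera_model(n),open(f,'wb'))
        _c[n]=pickle.load(open(f,'rb'))
    return _c[n]
def ray""",1)
open('h.py','w').write(s)
E
python3 - <<'E'
from fit import *
for n in('top','scene'):
    p=np.load(n+'0.npz')['p']
    j,b,f,a,bb=fit(n,p,[.4811,.2159,.1253],[.4696,.1666,.1494]);print(n,j.round(4),b.round(4),f,(rel(j,b)*[1000,1000,1]).round(3))
    o=render(n,p,np.array([0,0]),j,b)
    v=np.hstack([p[a[1]:bb[1],a[0]:bb[0]],o[a[1]:bb[1],a[0]:bb[0]]])
    cv2.imwrite(f'pics/fit_{n}.png',cv2.resize(v,None,fx=4,fy=4,interpolation=cv2.INTER_NEAREST)[:,:,::-1])
t,s=cv2.imread('pics/fit_top.png'),cv2.imread('pics/fit_scene.png')
w=max(t.shape[1],s.shape[1]);v=np.vstack([cv2.copyMakeBorder(i,0,0,0,w-i.shape[1],0) for i in(t,s)]);print(v.shape);cv2.imwrite('pics/fits.png',v)
E
```

```text
top [0.4811 0.2159 0.1258] [0.4696 0.1666 0.1606] 19.09424591064453 [-1.7583e+01 -4.7487e+01  3.5000e-02]
scene [0.4831 0.2175 0.1258] [0.4709 0.1661 0.1541] 33.91272735595703 [-1.8575e+01 -4.9441e+01  2.8000e-02]
(476, 728, 3)
```

View pics/fits.png

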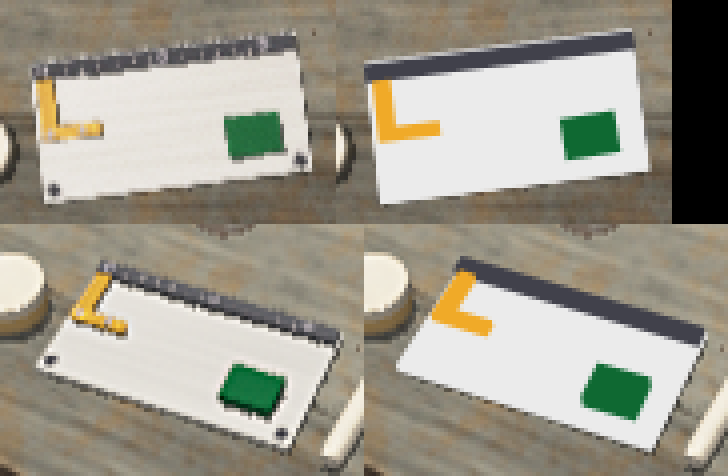

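The fit shows the plate, rail and brass pocket overlaid well in both views. The blank at top (320,261) measures about 24x32, so it is the smallest and the right one. The other greens are bigger or off the plate.

```bash
cat > mv.py <<'E'
from fit import *
from scipy.spatial.transform import Rotation as Ro
JP=np.array([.4821,.2167,.126])
def go(jx,jy,tipz,yaw,JP=JP,s=None):
    """jig mm, tip height mm, tool z dir = yaw (rad) relative to jig y axis"""
    s=s or arm.read_state();R=np.array(s['eef_rot']);p=np.array(s['tool_pos'])
    w=T(JP,[[jx/1000,jy/1000,0]])[0];w[2]=tipz/1000+arm.tip_reach
    a=JP[2]+yaw
    x=np.array([np.cos(a),np.sin(a),0]);y=np.array([0,0,-1.]);z=np.cross(x,y)
    Rt=np.c_[x,y,z]
    return np.r_[(R.T@(w-p))*100,Ro.from_matrix(R.T@Rt).as_rotvec(degrees=True)].round(2)
def here(JP=JP):
    s=arm.read_state();p=np.array(s['tool_pos']);R=np.array(s['eef_rot']);q=rel(JP,np.r_[p[:2],np.arctan2(R[1,0],R[0,0])])
    print('t',round(s['clock'],2),'jig mm',(q[:2]*1000).round(2),'yaw',q[2].round(4),'tipz',((p[2]-arm.tip_reach)*1000).round(2),'F',np.round(s['ft_force'],2),'w',s['gripper_width'])
E
python3 - <<'E'
from mv import *
here()
print(go(-50,-48.5,100,0)); print(go(-50,-48.5,8,0)); print(ray('top',[(345,236),(346,268)],.01))
E
```

```text
t 0.1 jig mm [-282.86  455.73] yaw -0.3499 tipz 213.73 F [-0.07 -0.27  0.72] w 0.09190629004059893
[ 3.916e+01  1.144e+01 -3.937e+01  9.000e-02 -2.005e+01 -1.000e-02]
[ 3.916e+01  2.064e+01 -3.935e+01  9.000e-02 -2.005e+01 -1.000e-02]
[[0.52691728 0.10701485 0.01      ]
 [0.45156658 0.10541081 0.01      ]]
```

>>> {"fn": "carry_out", "kwargs": {"targets": [[39.2,11.4,-39.4,0.1,-20,0,0],[39.2,11.4,-39.4,0.1,-20,0,0],[39.2,11.4,-39.4,0.1,-20,0,0],[39.2,11.4,-39.4,0.1,-20,0,0],[39.2,11.4,-39.4,0.1,-20,0,0],[39.2,11.4,-39.4,0.1,-20,0,0],[39.2,11.4,-39.4,0.1,-20,0,0],[39.2,11.4,-39.4,0.1,-20,0,0],[39.2,11.4,-39.4,0.1,-20,0,0],[39.2,11.4,-39.4,0.1,-20,0,0]]}}

```text
clock: 1.35
tool_pos: [0.4402, 0.1572, 0.1105]
eef_rot: [[0.993, -0.001, -0.117], [0.117, -0.002, 0.993], [-0.001, -1.0, -0.002]]
ft_force: [-0.5, 0.5, -0.4]
gripper_width: 0.0006
```

```bash
python3 - <<'E'
from mv import *
here(); print(go(-50,-48.5,30,0)); print(go(-50,-48.5,9,0))
E
```

```text
t 1.35 jig mm [-49.   -53.73] yaw -0.0091 tipz 99.54 F [-0.45  0.52 -0.39] w 0.00060141807853281
[-0.09  6.95  0.54  0.11 -0.52 -0.08]
[-0.09  9.05  0.54  0.11 -0.52 -0.08]
```

>>> {"fn": "carry_out", "kwargs": {"targets": [[-0.1,4.0,0.5,0.1,-0.5,0,0],[-0.1,7.0,0.5,0.1,-0.5,0,0],[-0.1,8.0,0.5,0.1,-0.5,0,0],[-0.1,9.0,0.5,0.1,-0.5,0,0],[-0.1,9.0,0.5,0.1,-0.5,0,0]]}}

```text
clock: 1.98
tool_pos: [0.4386, 0.1623, 0.0206]
eef_rot: [[0.992, -0.001, -0.126], [0.126, -0.0, 0.992], [-0.001, -1.0, -0.0]]
ft_force: [-0.8, -0.1, 0.1]
gripper_width: 0.0006
```

```bash
python3 - <<'E'
from mv import *
here(); 
ims=[]
for n,(a,b) in(('top',(225,230)),('scene',(195,200))):
    p,d=arm.grab_frame(n);cv2.imwrite(f'pics/{n}1.png',p[:,:,::-1]);np.savez(f'{n}1.npz',p=p,d=d)
    ims.append(cv2.resize(p[a-5:a+75,b-10:b+150],None,fx=4,fy=4,interpolation=cv2.INTER_CUBIC)[:,:,::-1])
cv2.imwrite('pics/both1.png',np.vstack(ims))
E
```

```text
t 1.98 jig mm [-50.04 -48.52] yaw 0.0002 tipz 9.6 F [-0.82 -0.12  0.11] w 0.0005545181865644247
```

View pics/both1.png

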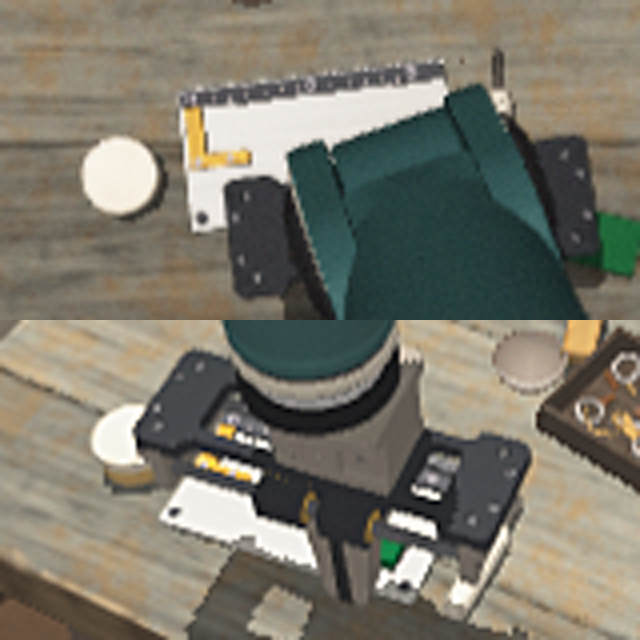

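>>> {"fn": "carry_out", "kwargs": {"targets": [[0.6,0,0,0,0,0,0],[1.1,0,0,0,0,0,0],[1.5,0,0,0,0,0,0],[1.9,0,0,0,0,0,0],[2.3,0,0,0,0,0,0],[2.7,0,0,0,0,0,0],[3.1,0,0,0,0,0,0],[3.5,0,0,0,0,0,0],[3.8,0,0,0,0,0,0],[4.0,0,0,0,0,0,0]]}}

```text
clock: 3.32
tool_pos: [0.4789, 0.1673, 0.0212]
eef_rot: [[0.992, -0.0, -0.125], [0.125, 0.0, 0.992], [-0.0, -1.0, 0.0]]
ft_force: [0.1, -0.1, -0.5]
gripper_width: 0.0007
```

```bash
cat > look.py <<'E'
from mv import *
import sys
k=sys.argv[1];here();ims=[]
for n,(a,b) in(('top',(225,230)),('scene',(195,200))):
    p,d=arm.grab_frame(n);np.savez(f'{n}{k}.npz',p=p,d=d)
    ims.append(cv2.resize(p[a-5:a+75,b-10:b+150],None,fx=4,fy=4,interpolation=cv2.INTER_CUBIC)[:,:,::-1])
cv2.imwrite(f'pics/both{k}.png',np.vstack(ims))
E
python3 look.py 2
```

```text
t 3.33 jig mm [ -9.38 -48.61] yaw -0.0002 tipz 10.18 F [ 0.15 -0.1  -0.5 ] w 0.0006940905923803641
```

View pics/both2.png

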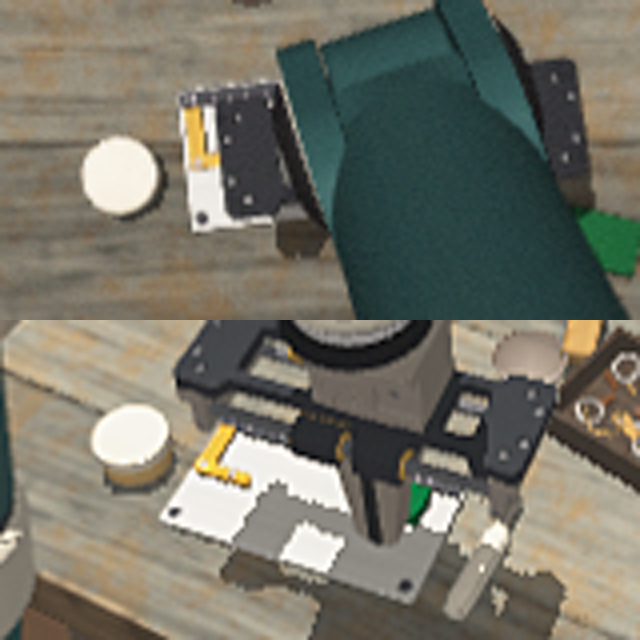

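>>> {"fn": "carry_out", "kwargs": {"targets": [[0.2,0.1,0,0,0,0,0],[0.4,0.1,0,0,0,0,0],[0.5,0.1,0,0,0,0,0],[0.6,0.1,0,0,0,0,0]]}}

```text
clock: 3.92
tool_pos: [0.4826, 0.1677, 0.0198]
eef_rot: [[0.992, -0.005, -0.126], [0.126, -0.001, 0.992], [-0.005, -1.0, -0.0]]
ft_force: [-7.6, -0.3, 2.8]
gripper_width: 0.0004
```

```bash
python3 -c "
from mv import *
here()"
```

```text
t 3.92 jig mm [ -5.68 -48.65] yaw 0.0001 tipz 8.76 F [-7.63 -0.31  2.77] w 0.0004044214007119523
```

>>> {"fn": "carry_out", "kwargs": {"targets": [[-0.3,0,0,0,0,0,0],[-1.2,0,0,0,0,0,0],[-2.5,-3,0,0,0,0,0],[-3,-9,4,0,0,0,0],[-3,-13,9,0,0,0,0],[-3,-13,14,0,0,0,0],[-3,-13,15,0,0,0,0]]}}

```text
clock: 4.8
tool_pos: [0.4335, 0.3177, 0.1511]
eef_rot: [[0.991, -0.002, -0.132], [0.132, 0.003, 0.991], [-0.002, -1.0, 0.003]]
ft_force: [0.6, 0.0, 0.7]
gripper_width: 0.0008
```

```bash
python3 look.py 3
```

```text
t 4.8 jig mm [-35.5  106.28] yaw 0.0064 tipz 140.14 F [0.63 0.01 0.69] w 0.0008212563439846529
```

View pics/both3.png

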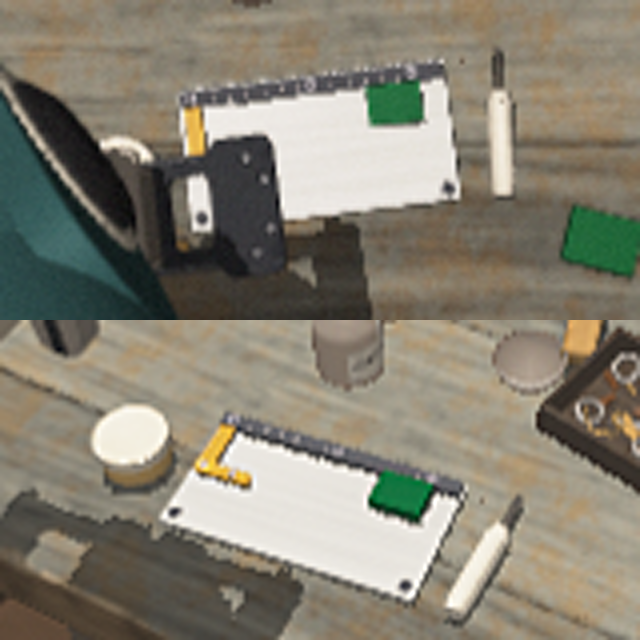

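```bash
cat > chk.py <<'E'
from mv import *
import sys
k=sys.argv[1];b0=[float(v) for v in sys.argv[2:5]]
JJ={'top':[.4811,.2159,.1258],'scene':[.4831,.2175,.1258]}
# blank-only fit: green mask, local window
for n in('top','scene'):
    p=np.load(f'{n}{k}.npz')['p'];g=cv2.inRange(cv2.cvtColor(p,cv2.COLOR_RGB2HSV),(45,90,20),(90,255,255)).astype(np.float32)/255
    g=np.clip((p[...,1].astype(np.float32)-np.maximum(p[...,0],p[...,2]))/50,0,1)
    j=np.array(JJ[n]);w=T(j,[[b0[0]/1000,b0[1]/1000,0]])[0]
    c=proj(n,[[w[0],w[1],.011]])[0].astype(int);a=c-16
    G=g[a[1]:a[1]+32,a[0]:a[0]+32]
    def ren(v,S=8):
        o=np.zeros((32*S,32*S),np.uint8);pose=[w[0]+v[0]*1e-3,w[1]+v[1]*1e-3,j[2]+v[2]*.02]
        uv=(proj(n,T(pose,B[0][1]))-a+.5)*S
        cv2.fillConvexPoly(o,np.round(cv2.convexHull(uv.astype(np.float32))*16).astype(np.int32),255,shift=4)
        return cv2.resize(o,(32,32),interpolation=cv2.INTER_AREA)/255.
    best=min((minimize(lambda v:((ren(v)-G)**2).sum(),[0,0,t],method='Nelder-Mead',options=dict(initial_simplex=np.array([[0,0,t],[3,0,t],[0,3,t],[0,0,t+3]]))) for t in(-6,-2,2,6)),key=lambda r:r.fun)
    v=best.x;q=rel(j,np.r_[w[0]+v[0]*1e-3,w[1]+v[1]*1e-3,j[2]+v[2]*.02])
    print(n,'jig mm',(q[:2]*1000).round(1),'yaw',q[2].round(3),'res',best.fun.round(2))
E
python3 chk.py 0 -18 -48 0; python3 chk.py 3 18 -48 0
```

```text
top jig mm [-17.2 -47.3] yaw 0.005 res 3.46
scene jig mm [-17.6 -48.6] yaw 0.022 res 21.59
top jig mm [ 18.  -47.5] yaw -0.011 res 3.53
scene jig mm [ 17.8 -49. ] yaw -0.03 res 16.81
```

```bash
python3 - <<'E'
from mv import *
p=np.load('scene1.npz');im=p['p'];d=p['d']
u=proj('scene',T(JP,[[-.050,-.0485,.0096],[-.050,-.0485,.03],[-.05,-.0285,.0096],[-.05,-.0685,.0096]]));print(u)
c=u[0].astype(int);a=c-[30,35]
v=cv2.resize(im[a[1]:a[1]+50,a[0]:a[0]+60],None,fx=12,fy=12,interpolation=cv2.INTER_NEAREST)
for q in u: cv2.circle(v,tuple(((q-a+.5)*12).astype(int)),4,(255,0,0),-1)
cv2.imwrite('pics/fing.png',v[:,:,::-1]);print(arm.read_state()['joint_positions'])
E
```

```text
[[277.50231547 257.13570886]
 [276.69061843 251.97449491]
 [269.31329812 254.5277596 ]
 [285.78355268 259.77466395]]
[-0.75570605  0.37220233  0.08362889  1.9518342  -0.04447619  0.82351011
  1.05201867]
```

View pics/fing.png

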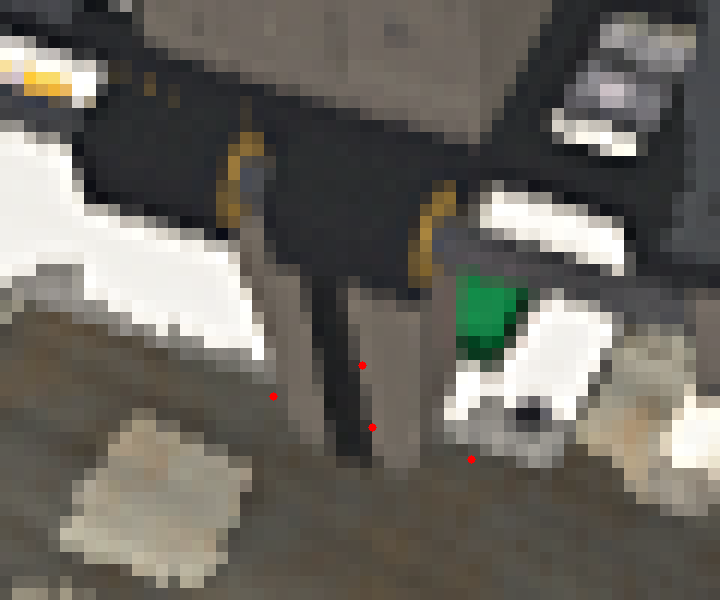

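```bash
python3 - <<'E'
from mv import *
print(go(12.5,-84,60,np.pi/2)); 
E
```

```text
[  4.81   7.84 -18.64  -0.2  -89.85  -0.23]
```

>>> {"fn": "carry_out", "kwargs": {"targets": [[4.8,3,-6,0,-20,0,0],[4.8,5,-12,0,-40,0,0],[4.8,7.8,-18.6,-0.2,-60,-0.2,0],[4.8,7.8,-18.6,-0.2,-89.8,-0.2,0],[4.8,7.8,-18.6,-0.2,-89.8,-0.2,0],[4.8,7.8,-18.6,-0.2,-89.8,-0.2,0],[4.8,7.8,-18.6,-0.2,-89.8,-0.2,0],[4.8,7.8,-18.6,-0.2,-89.8,-0.2,0],[4.8,7.8,-18.6,-0.2,-89.8,-0.2,0],[4.8,7.8,-18.6,-0.2,-89.8,-0.2,0]]}}

```text
clock: 6.15
tool_pos: [0.5044, 0.1328, 0.0708]
eef_rot: [[-0.121, -0.002, -0.993], [0.993, -0.002, -0.121], [-0.001, -1.0, 0.002]]
ft_force: [0.5, 0.1, -0.1]
gripper_width: 0.0005
```

```bash
python3 - <<'E'
from mv import *
here();print(go(12.5,-84,9,np.pi/2)); 
E
```

```text
t 6.15 jig mm [ 11.61 -86.03] yaw 1.566 tipz 59.78 F [ 0.47  0.07 -0.13] w 0.0004827297217597962
[ 0.21  5.08 -0.1  -0.11 -0.27 -0.08]
```

>>> {"fn": "carry_out", "kwargs": {"targets": [[0.2,2.5,-0.1,-0.1,-0.3,-0.1,0],[0.2,4.2,-0.1,-0.1,-0.3,-0.1,0],[0.2,4.7,-0.1,-0.1,-0.3,-0.1,0],[0.2,5,-0.1,-0.1,-0.3,-0.1,0],[0.2,5,-0.1,-0.1,-0.3,-0.1,0]]}}

```text
clock: 6.78
tool_pos: [0.5053, 0.135, 0.021]
eef_rot: [[-0.126, 0.0, -0.992], [0.992, 0.0, -0.126], [0.0, -1.0, -0.0]]
ft_force: [0.3, -0.8, -0.4]
gripper_width: 0.0007
```

```bash
python3 look.py 4
```

```text
t 6.78 jig mm [ 12.72 -84.  ] yaw 1.5712 tipz 10.0 F [ 0.28 -0.76 -0.43] w 0.0006598572281092695
```

View pics/both4.png

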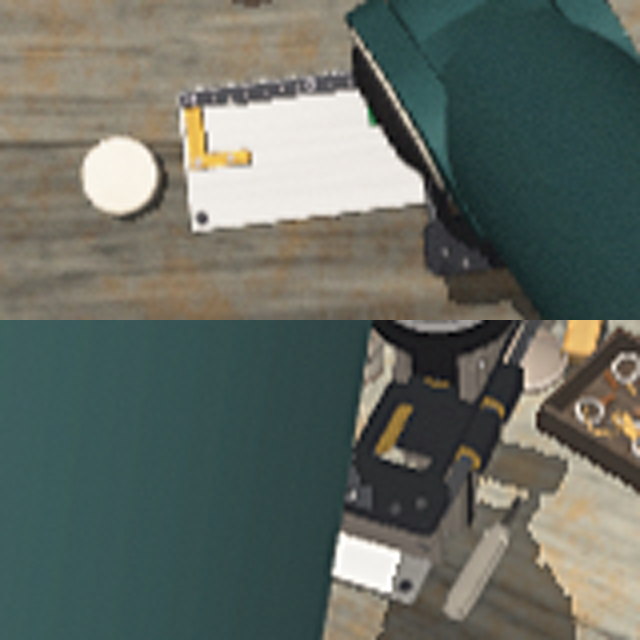

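>>> {"fn": "carry_out", "kwargs": {"targets": [[0.6,0,0,0,0,0,0],[1.0,0,0,0,0,0,0],[1.4,0,0,0,0,0,0],[1.9,0,-0.02,0,0,0,0],[2.4,0,-0.04,0,0,0,0],[2.9,0,-0.06,0,0,0,0],[3.4,0,-0.08,0,0,0,0],[3.9,0,-0.1,0,0,0,0],[4.4,0,-0.12,0,0,0,0],[4.8,0,-0.14,0,0,0,0]]}}

```text
clock: 8.12
tool_pos: [0.5007, 0.1832, 0.0213]
eef_rot: [[-0.126, 0.001, -0.992], [0.992, 0.001, -0.126], [0.001, -1.0, -0.001]]
ft_force: [-0.0, -0.9, -0.7]
gripper_width: 0.0004
```

```bash
python3 look.py 5
```

```text
t 8.12 jig mm [ 14.29 -35.59] yaw 1.5714 tipz 10.28 F [-0.01 -0.86 -0.69] w 0.0003861599851911885
```

View pics/both5.png

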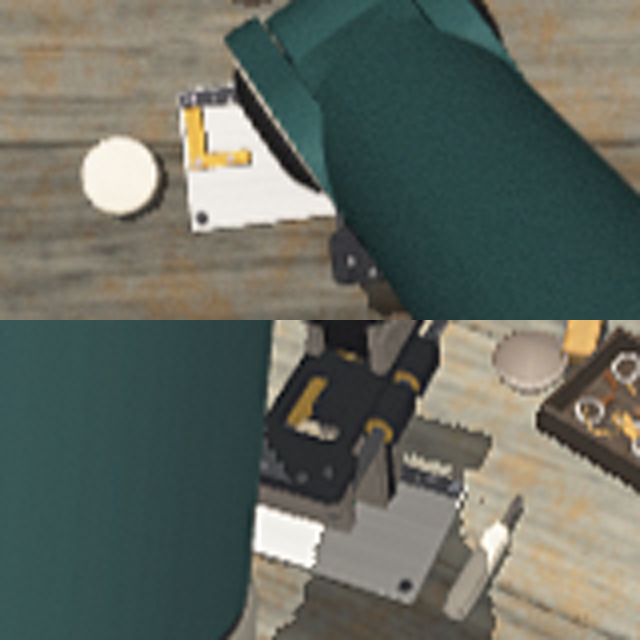

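>>> {"fn": "carry_out", "kwargs": {"targets": [[0.4,0,0,0,0,0,0],[0.8,0,0,0,0,0,0],[1.2,0,0,0,0,0,0],[1.6,0,0,0,0,0,0],[2.0,0,0,0,0,0,0],[2.4,0,0,0,0,0,0],[2.8,0,0,0,0,0,0],[3.2,0,0,0,0,0,0],[3.6,0,0,0,0,0,0],[3.9,0,0,0,0,0,0]]}}

```text
clock: 9.48
tool_pos: [0.4958, 0.2225, 0.0213]
eef_rot: [[-0.127, 0.001, -0.992], [0.992, 0.001, -0.127], [0.001, -1.0, -0.001]]
ft_force: [0.1, -0.1, -0.1]
gripper_width: 0.0006
```

```bash
python3 look.py 6
```

```text
t 9.47 jig mm [14.27  4.01] yaw 1.5722 tipz 10.35 F [ 0.06 -0.1  -0.07] w 0.0005544327656060668
```

View pics/both6.png

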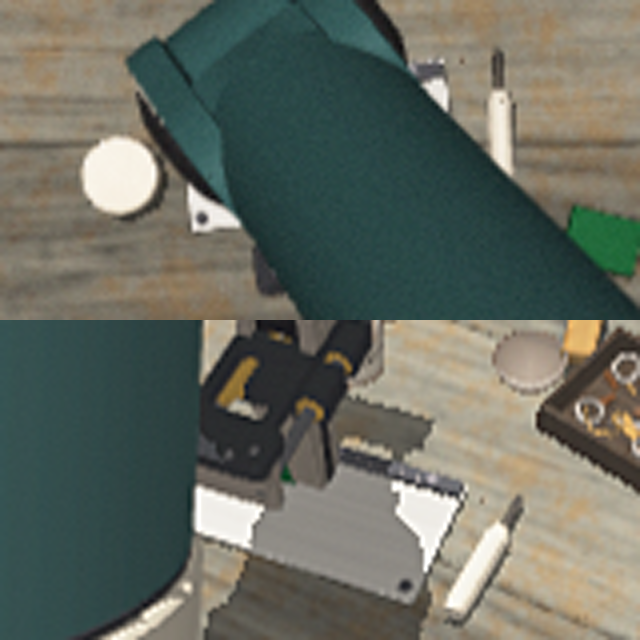

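>>> {"fn": "carry_out", "kwargs": {"targets": [[0.3,0,0,0,0,0,0],[0.6,0,0,0,0,0,0],[0.9,0,0,0,0,0,0],[1.2,0,0,0,0,0,0],[1.4,0,0,0,0,0,0],[1.6,0,0,0,0,0,0],[1.7,0,0,0,0,0,0]]}}

```text
clock: 10.45
tool_pos: [0.4935, 0.2397, 0.0214]
eef_rot: [[-0.128, 0.001, -0.992], [0.992, 0.001, -0.128], [0.001, -1.0, -0.001]]
ft_force: [-0.2, 0.3, 0.7]
gripper_width: 0.0001
```

>>> {"fn": "carry_out", "kwargs": {"targets": [[0.1,0,0,0,0,0,0],[0.2,0,0,0,0,0,0]]}}

```text
clock: 10.7
tool_pos: [0.4933, 0.2408, 0.0214]
eef_rot: [[-0.127, 0.001, -0.992], [0.992, -0.0, -0.127], [-0.0, -1.0, -0.001]]
ft_force: [0.2, -3.9, 1.1]
gripper_width: 0.0004
```

```bash
python3 -c "
from mv import *
here()"
```

```text
t 10.7 jig mm [14.14 22.5 ] yaw 1.5723 tipz 10.39 F [ 0.16 -3.9   1.11] w 0.000385281066567685
```

>>> {"fn": "carry_out", "kwargs": {"targets": [[0.1,0,0,0,0,0,0],[0.15,0,-0.05,0,0,0,0]]}}

```text
clock: 10.95
tool_pos: [0.4934, 0.2409, 0.0212]
eef_rot: [[-0.126, -0.001, -0.992], [0.992, -0.002, -0.126], [-0.002, -1.0, 0.001]]
ft_force: [-0.8, -6.9, 2.7]
gripper_width: 0.0008
```

```bash
python3 -c "
from mv import *
here()"
```

```text
t 10.95 jig mm [14.24 22.63] yaw 1.5715 tipz 10.25 F [-0.79 -6.91  2.72] w 0.0007513833920039948
```

Hard stop: only 0.1 mm of movement for another 3 N. I'll back off and look.

>>> {"fn": "carry_out", "kwargs": {"targets": [[-0.3,0,0,0,0,0,0],[-1.0,0,0,0,0,0,0],[-2.0,-2,0,0,0,0,0],[-5,-7,0,0,0,0,0],[-10,-12,0,0,0,0,0],[-15,-14,2,0,0,0,0],[-20,-14,3,0,0,0,0],[-24,-14,4,0,0,0,0],[-24,-14,4,0,0,0,0]]}}

```text
clock: 12.08
tool_pos: [0.4839, -0.0061, 0.1629]
eef_rot: [[-0.12, 0.001, -0.993], [0.993, -0.004, -0.12], [-0.004, -1.0, -0.0]]
ft_force: [-0.2, -0.5, -0.6]
gripper_width: 0.0003
```

```bash
python3 look.py 7; python3 chk.py 7 18 50 0
```

```text
t 12.07 jig mm [ -26.21 -221.29] yaw 1.5655 tipz 151.94 F [-0.19 -0.49 -0.58] w 0.00034746468089828905
top jig mm [17.9 50.2] yaw -0.027 res 4.11
scene jig mm [18.5 48.3] yaw 0.017 res 22.42
```

View pics/both7.png

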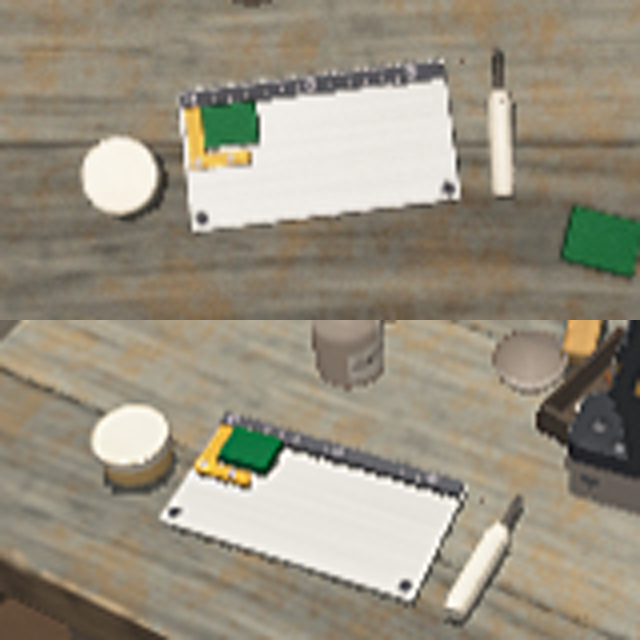

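The picture shows the blank in the corner, with its top-view centre at about (231,124) in the crop. It touches the rail and the end stop, with the lip clear. The pot and graver haven't moved. Handing in.

```bash
python3 -c "
from mv import *
here(); print(arm.job_done())"
```

```text
t 12.18 jig mm [ -25.89 -220.13] yaw 1.5662 tipz 151.73 F [ 0.09 -0.36 -1.27] w 0.0006119417254364024
the job is handed in; nothing more can be done
None
```

I pushed the small green blank flat against the rail, then slid it along the rail into the corner pocket until it hit the end stop. I then lifted the fingers clear and handed the job in at about 12.2 s.

- **Rail:** with the closed fingertips I pushed the blank to the rail well short of the pocket, at jig y of about -48 mm. It stopped there with 7.6 N on the fingers.
- **Pocket:** I turned the tool 90° and pushed on the blank's short end. It met a hard stop at the end: raising the force from 4 N to 7 N moved it only about 0.1 mm.
- **Final position:** home is jig (18, 50) mm.

| Camera | Position (mm) | Turn (rad) |
|---|---|---|
| Top | (17.9, 50.2) | -0.03 |
| Scene | (18.5, 48.3) | +0.02 |

- **Disagreements:** the two cameras differ by about 2 mm along the rail. The scene camera read about 1.5 mm low on the earlier check too, so I put this down to calibration. The turn readings have opposite signs and are within the fitting error. The rail and end stop were met about 1.5 mm earlier than the averaged camera pose predicted, also within calibration.
- **Surroundings:** the pot, graver and the larger blank beside the jig looked unmoved in the last pictures. I did not check the items further back individually.

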